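# Wedge up the rocking polish rack

### The arm

A 7-joint arm with a two-finger parallel gripper is mounted at the origin on the work surface; the furniture and walls round the work are solid. World frame = base frame: x ahead of the robot, y to its left, z up, the work surface at z = 0. Lengths are in mm, angles in rad, forces in N, time in s.
With the tool pointing down it reaches from about 400 to 875 mm from the base axis. Payload 4.4 kg.
Tool frame: the origin (TCP) lies on the centre line of the jaws, within the pads' length; the fingertips stand 25 mm ahead of it and the grasp point (between the pads) lies 6 mm ahead of it; z points along the fingers, x is the direction in which the jaws open and shut, and the axes are right-handed (so a half turn about z gives the same grasp; the last joint's range is limited). The gripper opens to 85 mm and grips with 20 to 120 N. Pads are 22 mm wide; open, the fingers measure 114 mm over their backs; the gripper's body (76 mm by 85 mm) begins 54 mm behind the grasp point. The pads swing forward as they close: fully open they stand 13 mm farther back than shut.
Start: joints at [1.11, 0.628, 0.038, 1.517, -0.027, 0.996, -0.02], TCP at [250.032, -600.001, 256.313] pointing down, gripper open.
Joint ranges: [-3.06, 3.06], [-0.37, 2.12], [-1.25, 1.32], [0.18, 2.47], [-1.1, 4.24], [0.23, 1.98], [-2.94, 2.94]. Speed limits (rad/s): [2.57, 2.57, 3.14, 3.14, 3.14, 3.14, 3.14].

### API

Orientations are given as [roll, pitch, yaw] about the fixed x, y, z axes, in that order (R = Rz(yaw) Ry(pitch) Rx(roll)).
In Python, from cell import ctrl, cams gives the robot as it stands. The module is installed in compiled form; this text tells all that it offers.
- The arm moves only by the tool step_arm, never from a script. Its arguments are lists of equal length, an entry for each row: "linear": the shift along the tool's x, y, z in mm, a list of three; "yaw": the turn about the tool's z in rad; "gripper": the opening, from -1 (shut) to 1 (fully open). A call has 1 to 8 rows; each row is the pose to reach, as a shift and turn from the pose commanded when the call began, along the tool's axes at that moment; what a row does not reach only later rows make up. A row lasts 1/12 s, in which the tool goes at most 41.7 mm and 7.16 degrees, less where a joint would pass 70% of its speed; a pose out of reach is approached as far as the arm can. A call with a gripper value outside its range is refused whole. The fingers move at their own pace and stop on an object; the grip force is fixed at half the most. Time passes only in rows, so rows that repeat a pose let the fingers close. It gives the time, the measured TCP pose, the force and the opening at its end, in the units of the state.
- ctrl.read_state(): the state, without advancing time (a new reading comes with each control period).
- cams.get_image(name): name is "scene" or "top" or "wrist"; returns a dict with "frame" (400x640x3 uint8, red, green, blue), "depth" (400x640 float32, mm along the optical axis (not along the pixel's ray), 0 where there is no reading), "intrinsics" (3x3 intrinsics, pixels), "cam_to_world" (4x4, takes a point from camera to world coordinates). Camera axes: x right, y down, z forward; pixel columns grow to the right and rows downward; lengths in mm; the calibration is good to about 2 mm. The wrist camera is an equidistant fisheye: a pixel r from the principal point sees the ray r / f radians off the axis. A picture is of the moment at which its call begins.
- ctrl.finish_job(): hands the job in, once; it reports no verdict.
Trained networks look in the newest picture that a camera, given by its name, has taken for a name from the list of things; names that differ only in an ending like _2 or _b are one class to them, and where a whole thing is asked for, a point or a joint stands for the part that bears it (a point fixed in the world has none). Each returns a list of dicts, best first, with "conf" (0 to 1); they miss things now and then, are a little off and sometimes report something else, mostly with a low value. They report only what shows in the picture. A call takes as long as a camera call. They do not tell look-alikes from the thing itself.
- cams.regions_of(camera, name): "pixels" (400x640 bool, what is visible of it) and "pixel" ([column, row] in pixels, amid what is visible of it).
The state is a dict: "clock": time; "qpos": joint angles; "qd": joint speeds; "tau": joint torques, N m; "eef_pos": TCP position; "tool_rot": TCP orientation; "force": force on the tool from outside, world axes, zero at the start; "torque": the same for the moment, N m; "width": finger opening in mm.
Only numpy, scipy, OpenCV 4.12 (cv2) and the standard library are available. Lean on these libraries where they do the work, as an engineer would, in place of code of your own. Each camera call takes 0.05 s, during which the arm holds its last target.

### The job

The polish rack rocks because the screw foot at its left front corner (as the robot sees it) has seized short of the table: push the rubber wedge, thin end first, under that foot until it is jammed tight, without shoving the rack along or jacking it out of level, and let go of it. Then stand the polish bottle that is left on the table upright in the empty bay of the rack's front tier, above that foot. Leave everything else on the table where it is.

Things in the scene. Friction and masses are not known exactly. Their poses are not given: they have to be found in the camera images.
- rack: loose two-step wooden polish rack with bottles fixed on it, about 1.8 kg, 220 mm wide (y) and 116 deep (x, front towards -x). Origin on the table under its middle. Base board z 26 to 40 mm is the front tier; rear step from x = -2 to 58, top at z 80. Lips 4 mm wide, 5 high along both front edges. Bottles up to z 168 fill y = -110 to 10; pots to z 103 on the rear step at y = 42, 84. It slides if shoved.
- corner (a point): underside of the rack's base board, 26 mm above the table, on the axis of the short foot (x,y = -42,94 mm of the rack). The foot's rubber pad, 22 mm across and 8 thick, hangs below this point, its sole 5 to 11.5 mm off the table: different each time, not measured. It does not give. The wedge can come from the left end or the front. The other three feet, same pads, at (-42,-94), (42,94), (42,-94), stand on the table.
- bay (a point): middle of the empty bay of the rack's front tier, on the board 40 mm above the table, at x,y = (-27,70) mm of the rack, axes as the rack's. The bay is free from y = 10 to 110 mm and 52 mm deep, from the lip in front to the riser (40 mm high) behind.
- wedge: dark rubber wedge lying flat, 130 mm long (x), 34 wide (y), 90 g. Origin at the middle of its underside. Thin end, 3 mm, at x = +65 mm; ribbed heel, 20 mm thick, at x = -65; even slope, 0.13 mm per mm. Self-locking: pushed along x with 6 to 8 N more than it takes to slide it on the table it is jammed well; from about 10 N the rack begins to slide or lift.
- polish_bottle: nail polish bottle, pale body, long gold cap, the only one standing loose on the table; 82 mm high, 60 g. Origin at the middle of its underside, z up. Body 24 mm (x) by 32 mm (y), 35 mm high; cap 12 mm square from z 35 to 82 mm.
- buffer_block: bystander: pale four-sided buffer block, 26 x 93 x 25 mm, long along its y; origin under its centre
- powder_jar: bystander: open clear jar, 52 mm across, 45 mm high; origin under its centre
- soak_clip: bystander: small plastic clip, 16 x 54 x 17 mm, long along its y; origin under its centre
There are look-alikes about, which are no part of the job. Leave any red look-alike of the polish_bottle alone.

How it is judged (in metres and radians):
On the way, in this order (a step that is already met when the one before it is completed fails the run):
1. the wedge is jammed tight under the short foot, let go, with the rack level (contact force between wedge and rack above 2.5 N and y of corner in the frame of wedge between -0.014 and 0.014 m and x of corner in the frame of wedge between -0.03 and 0.064 m and angle between rack's own z axis and vertical below 0.012 rad and angle between wedge's own z axis and vertical below 0.06 rad and contact force between wedge and the fingers below 0.05 N), for 0.3 s.
2. the polish bottle stands let go in the empty bay of the front tier (x of polish_bottle in the frame of rack between -0.045 and -0.008 m and y of polish_bottle in the frame of rack between 0.024 and 0.1 m and z of polish_bottle in the frame of rack between 0.037 and 0.044 m and angle between polish_bottle's own z axis and vertical below 0.06 rad and contact force between polish_bottle and the fingers below 0.05 N), for 0.2 s.
At the end, for the whole second after the job is handed in: Released wedge flat under the short foot (axis within 14 mm of its centre line), bearing on it with over 2.5 N; rack level within 0.012 rad, within 8 mm of its start; bottle upright (0.06 rad), at rest and released on the front tier, 24 to 100 mm left of the rack's middle (all of step 1 and all of step 2 and linear speed of each of polish_bottle, rack below 0.02 m/s and distance of each of corner, rack from where it was at the start of the episode below 0.008 m); the robot touches nothing.
It fails at once if the rack is shoved more than 12 mm along the table (distance of any of corner, rack from where it was at the start of the episode above 0.012 m).
It fails at once if the rack is jacked up or rocked by more than 0.035 rad (angle between rack's own z axis and vertical above 0.035 rad).
It fails at once if the wedge is forced against the rack with more than 25 N (contact force between wedge and rack above 25 N).
It fails at once if another thing on the table is pushed away by more than 30 mm (distance of any of buffer_block, powder_jar, soak_clip from where it was at the start of the episode above 0.03 m).
It also fails if it takes over 61 s, if anything falls off the work surface, if the arm or the gripper's body presses on something with over 40 N, if the wrist force passes 120 N, or if a joint passes its speed limit or range.

## Working session

There is one attempt and no reset: what is moved stays moved. The work goes in short steps, Python scripts to look and compute and a tool call to move; the robot and the scene stay as the last step left them, time stands still between calls to the robot, and variables do not carry over. Pictures are saved under pics/ and viewed, and the job is handed in when it is done.

Besides the shell and the picture viewer there is one more tool, called as name([rows], argument=value, ...), one row to a line, values as JSON. step_arm: Moves the arm, as the interface text tells. Its arguments: {"type":"object","properties":{"linear":{"type":"array"},"yaw":{"type":"array"},"gripper":{"type":"array"}},"required":["linear","yaw","gripper"]}

```bash
mkdir -p pics; python3 - <<'E'
from cell import ctrl,cams
import cv2
s=ctrl.read_state();print({k:s[k] for k in('clock','eef_pos','tool_rot','width','force')})
for n in('scene','top'):
    im=cams.get_image(n);cv2.imwrite(f'pics/{n}0.png',im['frame'][:,:,::-1]);print(n,im['intrinsics'].tolist(),im['cam_to_world'].round(3).tolist())
    for t in('rack','wedge','polish_bottle','buffer_block','powder_jar','soak_clip'):
        print(t,[(round(r['conf'],2),[int(v) for v in r['pixel']],int(r['pixels'].sum())) for r in cams.regions_of(n,t)])
E
```

```text
{'clock': 0.0, 'eef_pos': array([ 249.84607886, -599.42915973,  255.41137683]), 'tool_rot': array([ 3.14158336e+00,  1.87861380e-03, -1.17590804e+00]), 'width': 86.04157077690509, 'force': array([-0.4152987 ,  0.26756756,  0.22772561])}
scene [[402.7644303330936, 0.0, 319.3767036287819], [0.0, 402.7644303330936, 207.6640533590596], [0.0, 0.0, 1.0]] [[-0.569, -0.411, 0.712, -110.557], [-0.822, 0.298, -0.485, 523.716], [-0.014, -0.862, -0.507, 483.528], [0.0, 0.0, 0.0, 1.0]]
rack [(0.93, [397, 168], 4569)]
wedge [(0.55, [315, 248], 726)]
polish_bottle [(0.92, [240, 237], 434), (0.87, [255, 260], 567), (0.75, [397, 170], 4675)]
buffer_block [(0.84, [295, 200], 526)]
powder_jar [(0.75, [251, 214], 441), (0.68, [398, 166], 4769)]
soak_clip [(0.6, [197, 237], 206)]
top [[488.38710700004015, 0.0, 329.9091443294045], [0.0, 488.38710700004015, 206.50505267821018], [0.0, 0.0, 1.0]] [[0.004, -0.993, 0.12, 377.261], [-1.0, -0.003, 0.012, 97.527], [-0.011, -0.12, -0.993, 1043.271], [0.0, 0.0, 0.0, 1.0]]
rack [(0.9, [450, 193], 6881)]
wedge [(0.73, [310, 235], 1044)]
polish_bottle [(0.7, [248, 194], 266), (0.58, [245, 231], 205)]
buffer_block [(0.79, [327, 161], 600)]
powder_jar [(0.63, [268, 162], 573)]
soak_clip [(0.46, [224, 163], 221), (0.46, [450, 191], 6888)]
```

```bash
python3 - <<'E'
import cv2
a=cv2.imread('pics/scene0.png');b=cv2.imread('pics/top0.png')
cv2.imwrite('pics/s1.png',cv2.resize(a[80:300,170:490],(800,550),interpolation=cv2.INTER_CUBIC))
cv2.imwrite('pics/t1.png',cv2.resize(b[120:280,200:520],(800,400),interpolation=cv2.INTER_CUBIC))
E
```

```text
(no output)
```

View pics/s1.png

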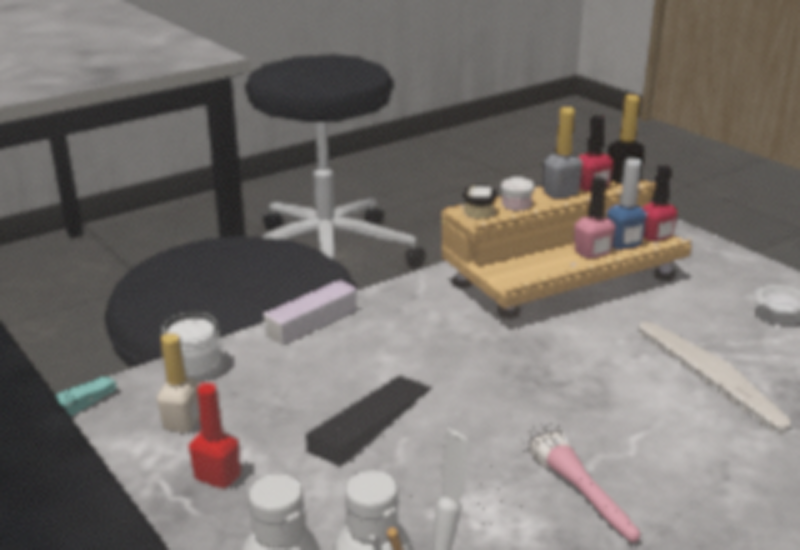

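View pics/t1.png

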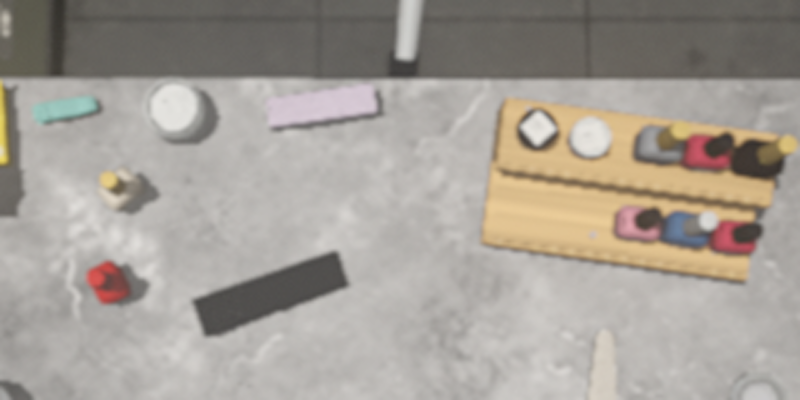

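View pics/scene0.png

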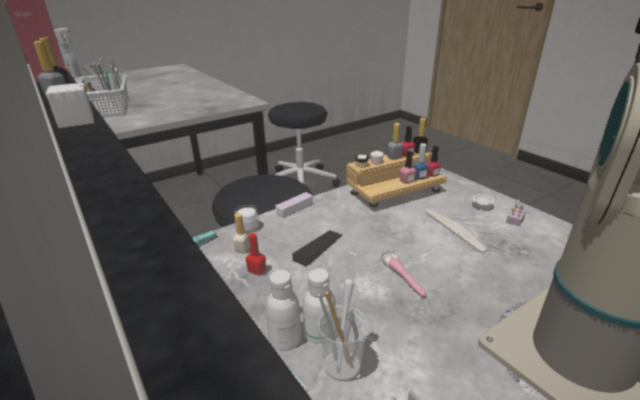

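The pale bottle with the gold cap is at top (248,194), scene (240,237). The red look-alike is at top (245,231), and the other bottles are fixed on the rack, so I choose the pale one. The wedge's thin end points right, towards the rack. Next I measure positions.

```bash
cat > h.py <<'E'
from cell import ctrl,cams
import cv2,numpy as np
def cloud(im,mask=None):
    K=im['intrinsics'];T=im['cam_to_world'];d=im['depth']
    v,u=np.nonzero((d>0) if mask is None else (mask&(d>0)))
    z=d[v,u];p=np.c_[(u-K[0,2])/K[0,0]*z,(v-K[1,2])/K[1,1]*z,z]
    return p@T[:3,:3].T+T[:3,3],np.c_[u,v]
def pix2w(im,u,v,h):
    K=im['intrinsics'];T=im['cam_to_world']
    r=T[:3,:3]@np.array([(u-K[0,2])/K[0,0],(v-K[1,2])/K[1,1],1]);return T[:3,3]+r*(h-T[2,3])/r[2]
def w2pix(im,P):
    K=im['intrinsics'];T=im['cam_to_world'];q=(np.atleast_2d(P)-T[:3,3])@T[:3,:3];return np.c_[q[:,0]/q[:,2]*K[0,0]+K[0,2],q[:,1]/q[:,2]*K[1,1]+K[1,2]]
def rect(P):
    r=cv2.minAreaRect(P[:,:2].astype(np.float32));return r
E
python3 - <<'E'
from h import *
im=cams.get_image('top')
P,_=cloud(im);t=P[(abs(P[:,2])<15)];print('table z',np.median(t[:,2]))
for n in('wedge','rack','polish_bottle','buffer_block','powder_jar','soak_clip'):
    for r in cams.regions_of('top',n)[:2]:
        P,uv=cloud(im,r['pixels']);print(n,round(r['conf'],2),r['pixel'],P.mean(0).round(1),P.min(0).round(),P.max(0).round(),rect(P[P[:,2]>1]))
        if n=='wedge':
            c=np.cov(P[:,:2].T);w,V=np.linalg.eigh(c);print('axis',np.arctan2(V[1,1],V[0,1]),np.corrcoef(P[:,:2]@V[:,1],P[:,2]))
            A=np.c_[P,np.ones(len(P))][:,[0,1,3]];print(np.linalg.lstsq(A,P[:,2],rcond=None)[0])
        if n=='rack' :
            for a,b in((30,52),(74,90)):
                print(a,b,cv2.boxPoints(rect(P[(P[:,2]>a)&(P[:,2]<b)])).round(1).tolist(),((P[:,2]>a)&(P[:,2]<b)).sum())
E
```

```text
table z 0.8455896464585066
wedge 0.71 [309.0, 235.1] [436.7 157.8  12.1] [400.  92.  -1.] [473. 224.  24.] ((437.17987060546875, 157.6770477294922), (36.72423553466797, 131.96649169921875), 18.734426498413086)
axis 1.916436822581716 [[1.         0.85392779]
 [0.85392779 1.        ]]
[-0.05692665  0.10930495 19.75757525]
wedge 0.22 [451.0, 194.4] [ 517.4 -131.9   73.9] [ 448. -287.   -5.] [600. -19. 171.] ((525.934814453125, -149.48068237304688), (247.86709594726562, 134.26576232910156), 82.04113006591797)
axis 1.3979933708102292 [[ 1.         -0.22263453]
 [-0.22263453  1.        ]]
[ 5.99001700e-01 -2.19094705e-01 -2.64939648e+02]
rack 0.93 [449.2, 195.2] [ 517.1 -132.3   73.3] [ 447. -288.   -3.] [590. -19. 171.] ((526.1018676757812, -154.2051239013672), (257.17950439453125, 135.91897583007812), 82.03570556640625)
30 52 [[445.6000061035156, -235.8000030517578], [557.2999877929688, -251.6999969482422], [588.4000244140625, -33.29999923706055], [476.70001220703125, -17.5]] 2498
74 90 [[463.8999938964844, -237.39999389648438], [561.7000122070312, -251.0], [591.7999877929688, -33.5], [4
[... 251 characters left out ...]
 45.6] [426. 275.   3.] [462. 306.  86.] ((444.28924560546875, 291.1728515625), (33.79423522949219, 25.48899269104004), 26.992206573486328)
buffer_block 0.94 [331.0, 160.4] [594.3 112.6  23.3] [577.  69.  -3.] [621. 159.  30.] ((598.6179809570312, 114.54988098144531), (32.20191192626953, 91.10494995117188), 8.518332481384277)
powder_jar 0.76 [273.9, 165.1] [587.7 237.1  36.6] [565. 213.  -1.] [625. 269.  49.] ((589.6015014648438, 238.9205780029297), (49.67232894897461, 51.215030670166016), 17.802038192749023)
soak_clip 0.57 [223.5, 164.1] [594.  336.5  14. ] [583. 310.  -4.] [606. 363.  21.] ((595.341552734375, 336.25311279296875), (16.733564376831055, 53.45954132080078), 12.031082153320312)
```

```bash
cat >> h.py <<'E'
def delta(target,yaw,s=None):
    from scipy.spatial.transform import Rotation as R
    s=s or ctrl.read_state();Rm=R.from_euler('xyz',s['tool_rot']).as_matrix()
    d=Rm.T@(np.array(target)-s['eef_pos']); dy=-(yaw-s['tool_rot'][2]);dy=(dy+np.pi)%(2*np.pi)-np.pi
    print('pos',s['eef_pos'].round(1),'rot',s['tool_rot'].round(3),'-> linear',d.round(1),'yaw',round(dy,3))
E
python3 - <<'E'
from h import *
im=cams.get_image('top');f=im['frame'].astype(int);hsv=cv2.cvtColor(im['frame'],cv2.COLOR_RGB2HSV)
# wedge colour mask
m=(f.max(2)<105);m2=np.zeros_like(m);m2[210:265,265:350]=m[210:265,265:350]
n,l,st,c=cv2.connectedComponentsWithStats(m2.astype(np.uint8));k=1+st[1:,4].argmax();print('wedge px',st[k])
cs,_=cv2.findContours((l==k).astype(np.uint8),0,1);cp=cv2.boxPoints(cv2.minAreaRect(cs[0]));print(cp.tolist())
print([pix2w(im,u,v,10).round(1).tolist() for u,v in cp])
# rack wood: front edge etc.
R=[r for r in cams.regions_of('top','rack')][0]['pixels']
P,uv=cloud(im,R)
yaw=-0.141
for yaw in(-.12,-.14,-.16):
    c_,s_=np.cos(yaw),np.sin(yaw);C=np.array([517,-134.6])
    q=(P[:,:2]-C)@np.array([[c_,-s_],[s_,c_]])
    fr=(P[:,2]>33)&(P[:,2]<52)
    print(yaw,'front x by y bins',[round(float(np.percentile(q[fr&(abs(q[:,1]-y)<10),0],2)),1) for y in range(-90,101,20)],
     'step front',[round(float(np.percentile(q[(P[:,2]>72)&(P[:,2]<90)&(abs(q[:,1]-y)<8),0],4)),1) for y in range(20,101,16)],
     'back',[round(float(np.percentile(q[(P[:,2]>72)&(P[:,2]<88)&(abs(q[:,1]-y)<8),0],97)),1) for y in range(20,101,16)],
     'left',[round(float(np.percentile(q[(P[:,2]>33)&(P[:,2]<90)&(abs(q[:,0]-x)<6),1],98)),1) for x in range(-50,51,10)])
b=cams.regions_of('top','polish_bottle')
for r in b:
    P,uv=cloud(im,r['pixels']);
    for lo,hi in((20,45),(70,90)):
        Q=P[(P[:,2]>lo)&(P[:,2]<hi)];print(r['pixel'],lo,len(Q),np.median(Q,0).round(1) if len(Q) else '')
g=f[:,:,:]; crop=im['frame'][170:250,220:360,::-1];cv2.imwrite('pics/t2.png',cv2.resize(crop,None,fx=5.7,fy=5.7,interpolation=cv2.INTER_CUBIC))
delta((420,-200,256),-.6);delta((421,205,180),0.333)
E
```

```text
wedge px [278 221  61  33 885]
[[277.3393249511719, 239.95022583007812], [333.5293884277344, 219.88235473632812], [338.7556457519531, 234.51583862304688], [282.5655822753906, 254.58370971679688]]
[[430.1, 220.7, 10.0], [473.1, 101.9, 10.0], [442.1, 90.7, 10.0], [399.3, 209.1, 10.0]]
-0.12 front x by y bins [-57.2, -56.6, -56.6, -56.3, -55.7, -55.2, -55.1, -54.4, -54.2, -54.0] step front [1.1, 1.0, 1.6, 1.8, 1.9, 2.5] back [58.2, 59.7, 59.5, 59.1, 60.4, 58.9] left [106.9, 106.0, 107.1, 107.8, 108.1, 105.9, 108.6, 109.5, 109.6, 109.5, 109.1]
-0.14 front x by y bins [-55.5, -54.9, -55.5, -55.8, -55.5, -55.3, -55.5, -55.5, -55.6, -55.9] step front [0.7, 0.3, 0.6, 0.4, 0.2, 0.5] back [57.7, 59.0, 58.1, 58.1, 58.6, 57.0] left [106.2, 105.2, 106.7, 106.7, 107.7, 106.7, 109.0, 109.9, 110.2, 110.2, 110.1]
-0.16 front x by y bins [-53.9, -53.6, -54.6, -55.1, -55.2, -55.6, -56.2, -56.5, -57.1, -57.6] step front [0.4, -0.4, -0.5, -0.9, -1.5, -1.5] back [57.3, 58.3, 57.7, 56.3, 57.2, 55.3] left [105.1, 104.6, 105.8, 107.2, 107.0, 107.4, 109.3, 110.3, 110.9, 111.0, 111.1]
[250.3, 197.1] 20 146 [519.3 278.9  37. ]
[250.3, 197.1] 70 48 [522.7 282.4  81.5]
[245.4, 234.6] 20 138 [439.8 286.7  36.6]
[245.4, 234.6] 70 48 [443.9 289.9  81.9]
pos [ 250.  -600.   256.3] rot [-3.142  0.    -1.176] -> linear [-3.038e+02 -3.107e+02  3.000e-01] yaw -0.576
pos [ 250.  -600.   256.3] rot [-3.142  0.    -1.176] -> linear [-677.3 -467.4   76.3] yaw -1.509
```

View pics/t2.png

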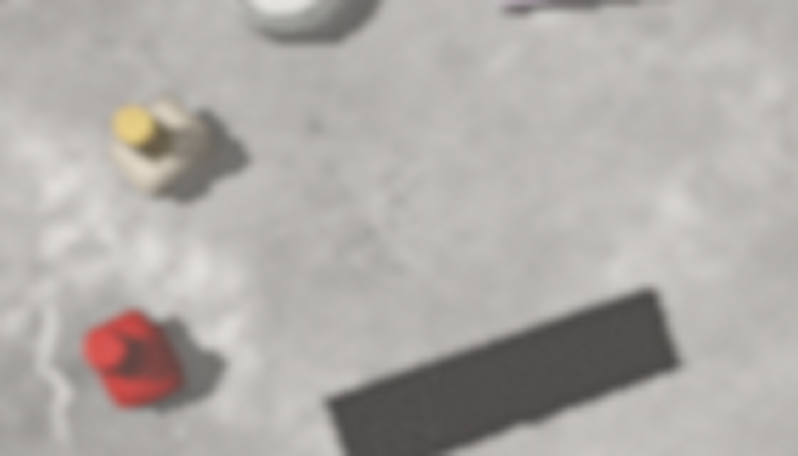

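The crop shows the pale bottle's gold cap at top (244,192), with a rotated body, and the red one at (241,233). The wedge runs from its heel at (280,247) to its thin end at (336,227). Rack: origin about (518,-135), yaw -0.141. Corner: about (490,-36). Now I move to the wedge.

step_arm([
  [-304, -311, 0],
  [-304, -311, 0],
  [-304, -311, 0],
  [-304, -311, 0],
  [-304, -311, 0],
  [-304, -311, 0],
  [-304, -311, 0],
  [-304, -311, 0],
], yaw=[-0.576, -0.576, -0.576, -0.576, -0.576, -0.576, -0.576, -0.576], gripper=[1, 1, 1, 1, 1, 1, 1, 1])

```text
clock: 1.87
eef_pos: [380.9, -291.6, 256.6]
tool_rot: [-3.142, -0.001, -0.601]
force: [0.9, 0.9, -0.0]
width: 85.2
```

```bash
python3 -c "
from h import *
delta((420,204,130),0.341)"
```

```text
pos [ 380.9 -291.6  256.6] rot [-3.142e+00 -1.000e-03 -6.010e-01] -> linear [-247.9 -431.   126.4] yaw -0.942
```

step_arm([
  [-248, -431, 70],
  [-248, -431, 70],
  [-248, -431, 70],
  [-248, -431, 70],
  [-248, -431, 70],
  [-248, -431, 70],
  [-248, -431, 70],
  [-248, -431, 70],
], yaw=[-0.942, -0.942, -0.942, -0.942, -0.942, -0.942, -0.942, -0.942], gripper=[1, 1, 1, 1, 1, 1, 1, 1])

```text
clock: 2.53
eef_pos: [406.2, 37.6, 210.0]
tool_rot: [3.141, -0.001, 0.347]
force: [1.0, -0.5, 0.4]
width: 85.3
```

```bash
python3 -c "
from h import *
delta((420,204,130),0.341)"
```

```text
pos [406.2  37.6 210. ] rot [ 3.141e+00 -1.000e-03  3.470e-01] -> linear [  69.5 -151.8   80. ] yaw 0.006
```

step_arm([
  [69.5, -152, 80],
  [69.5, -152, 80],
  [69.5, -152, 80],
  [69.5, -152, 80],
  [69.5, -152, 80],
  [69.5, -152, 80],
  [69.5, -152, 80],
], yaw=[0, 0, 0, 0, 0, 0, 0], gripper=[1, 1, 1, 1, 1, 1, 1])

```text
clock: 3.12
eef_pos: [420.2, 203.2, 129.4]
tool_rot: [3.141, 0.001, 0.345]
force: [-0.1, -0.5, -0.2]
width: 85.1
```

```bash
python3 -c "
from h import *
delta((420,204,30),0.341)
im=cams.get_image('wrist');cv2.imwrite('pics/w1.png',im['frame'][:,:,::-1]);print(im['intrinsics'].tolist(),im['cam_to_world'].round(3).tolist())"
```

```text
pos [420.2 203.2 129.4] rot [3.141e+00 1.000e-03 3.450e-01] -> linear [ 0.2 -0.9 99.4] yaw 0.004
[[309.70691628693146, 0.0, 318.7652280933293], [0.0, 309.70691628693146, 203.38220870683497], [0.0, 0.0, 1.0]] [[0.941, 0.326, 0.089, 400.124], [0.337, -0.908, -0.25, 265.479], [-0.001, 0.265, -0.964, 247.512], [0.0, 0.0, 0.0, 1.0]]
```

View pics/w1.png

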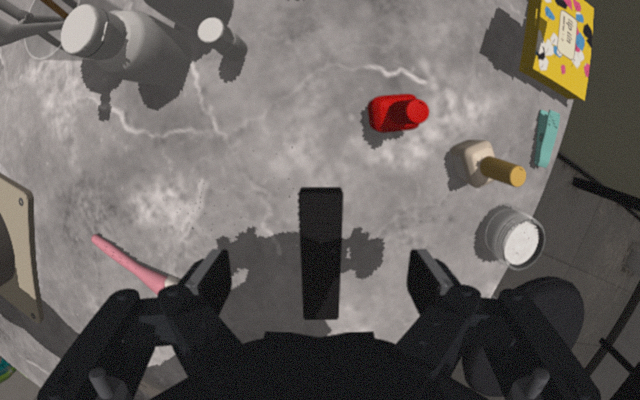

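The wedge is centred between the fingers (heel edge at about (321,190)). I descend and close.

step_arm([
  [0, -1, 40],
  [0, -1, 80],
  [0, -1, 99],
  [0, -1, 99],
  [0, -1, 99],
  [0, -1, 99],
  [0, -1, 99],
  [0, -1, 99],
], yaw=[0, 0, 0, 0, 0, 0, 0, 0], gripper=[1, 1, 1, 1, -1, -1, -1, -1])

```text
clock: 3.83
eef_pos: [421.5, 203.5, 32.5]
tool_rot: [-3.141, -0.004, 0.341]
force: [0.2, -0.2, -0.3]
width: 38.8
```

step_arm([
  [0, 0, 0],
  [0, 0, 0],
  [0, 0, 0],
  [0, 0, 0],
], yaw=[0, 0, 0, 0], gripper=[-1, -1, -1, -1])

```text
clock: 4.17
eef_pos: [421.4, 203.6, 32.6]
tool_rot: [-3.142, -0.003, 0.342]
force: [-0.8, -0.6, 10.8]
width: 32.0
```

```bash
python3 -c "
from h import *
delta((420,204,42),0.345)
im=cams.get_image('wrist');cv2.imwrite('pics/w2.png',im['frame'][:,:,::-1])"
```

```text
pos [421.4 203.6  32.6] rot [-3.142e+00 -3.000e-03  3.420e-01] -> linear [-1.2 -0.8 -9.4] yaw -0.003
```

View pics/w2.png

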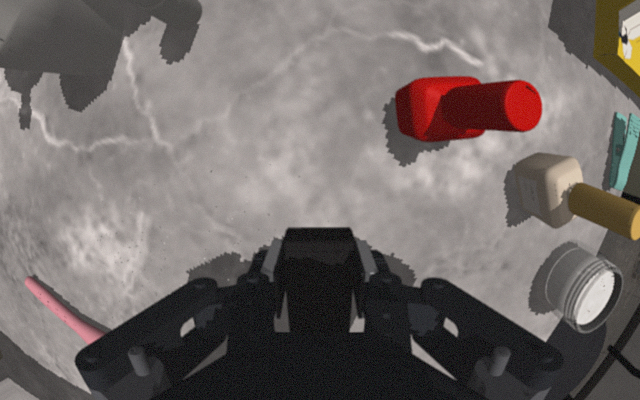

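step_arm([
  [0, 0, -12],
  [0, 0, -12],
  [0, 0, -12],
], yaw=[0, 0, 0], gripper=[-1, -1, -1])

```text
clock: 4.47
eef_pos: [421.0, 203.6, 43.7]
tool_rot: [-3.141, -0.002, 0.342]
force: [-0.2, 0.2, -1.3]
width: 32.2
```

```bash
python3 -c "
from h import *
delta((512,119,44),-0.141)"
```

```text
pos [421.  203.6  43.7] rot [-3.141e+00 -2.000e-03  3.420e-01] -> linear [ 57.4 110.2  -0.2] yaw 0.483
```

step_arm([
  [57, 110, 0],
  [57, 110, 0],
  [57, 110, 0],
  [57, 110, 0],
  [57, 110, 0],
  [57, 110, 0],
  [57, 110, 0],
], yaw=[0.483, 0.483, 0.483, 0.483, 0.483, 0.483, 0.483], gripper=[-1, -1, -1, -1, -1, -1, -1])

```text
clock: 5.05
eef_pos: [509.7, 120.0, 42.6]
tool_rot: [-3.141, 0.001, -0.136]
force: [-0.5, -0.0, -0.8]
width: 32.3
```

```bash
python3 -c "
from h import *
delta((512,119,31.5),-0.141)
im=cams.get_image('top');cv2.imwrite('pics/t3.png',cv2.resize(im['frame'][130:270,260:500,::-1],None,fx=3.3,fy=3.3,interpolation=cv2.INTER_CUBIC))
im=cams.get_image('scene');cv2.imwrite('pics/s3.png',cv2.resize(im['frame'][130:270,220:460,::-1],None,fx=3.3,fy=3.3,interpolation=cv2.INTER_CUBIC))"
```

```text
pos [509.7 120.   42.6] rot [-3.141e+00  1.000e-03 -1.360e-01] -> linear [ 2.4  0.7 11.1] yaw 0.005
```

View pics/t3.png

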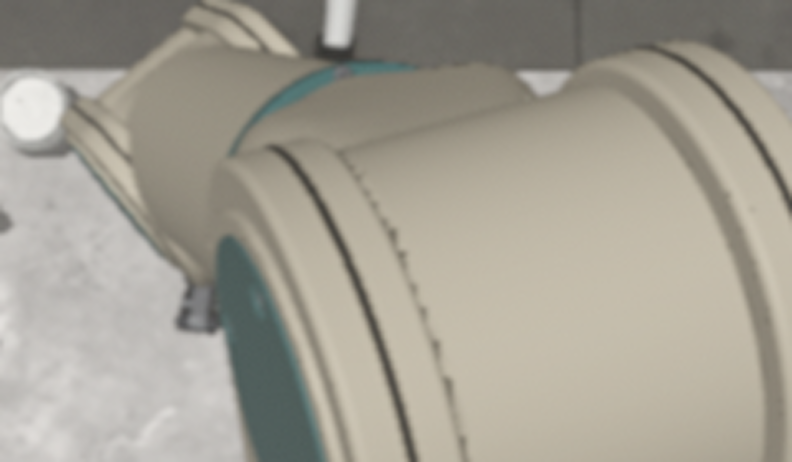

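View pics/s3.png

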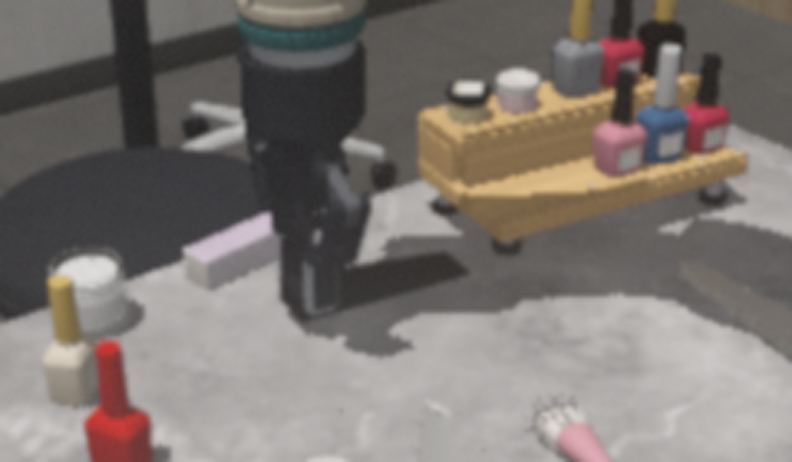

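```bash
python3 - <<'E'
from h import *
im=cams.get_image('scene')
print(pix2w(im,373.6,203.3,8),w2pix(im,[[490,-36,8]]))
yaw=-.141;R=np.array([[np.cos(yaw),-np.sin(yaw)],[np.sin(yaw),np.cos(yaw)]])
pts=[]
r=cams.regions_of('scene','wedge');print([(round(x['conf'],2),x['pixel']) for x in r])
P,_=cloud(im,r[0]['pixels']);q=(P[:,:2]-[518.3,-134.8])@R
print('wedge in rack frame',q.min(0),q.max(0))
for y in range(90,300,10):
    k=abs(q[:,1]-y)<5
    if k.sum()>5: print(y,k.sum(),np.percentile(q[k,0],[2,98]).round(1),np.percentile(P[k,2],[5,50,95]).round(1))
c=(im['frame'][150:260,290:440,::-1]).copy();cv2.imwrite('pics/s4.png',cv2.resize(c,None,fx=5,fy=5,interpolation=cv2.INTER_CUBIC))
E
```

```text
[498.54479171 -45.72195005   8.        ] [[372.88151879 205.99485917]]
[(0.93, [338.0, 214.8])]
wedge in rack frame [-62.79830734 135.78354039] [  9.14080754 264.63082869]
140 23 [-59.9 -32.8] [12.6 13.8 15.2]
150 35 [-60.5 -29.9] [12.5 14.9 16.4]
160 33 [-60.7 -31.7] [12.8 16.4 17.9]
170 39 [-60.5 -29.1] [12.2 17.3 19.1]
180 44 [-61.    4.4] [10.1 18.5 20.2]
190 45 [-61.6 -23.6] [12.1 19.8 21.6]
200 45 [-62.1 -29.5] [12.7 20.9 23. ]
210 47 [-61.9 -28.9] [14.4 22.7 24. ]
220 45 [-61.2 -33.1] [14.8 23.9 24.9]
230 30 [-62.2 -46.6] [14.9 22.6 26.1]
260 60 [-61. -35.] [15.8 26.2 30.8]
```

View pics/s4.png

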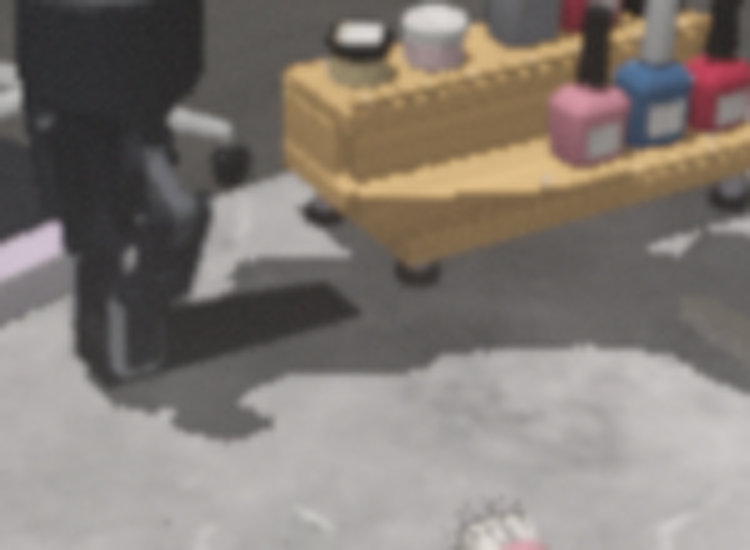

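The wedge is level, lifted about 10 mm, with its axis at rack x ≈ -45 and its thin end about 30 mm short of the pad. I shift +3 mm across, lower it, and ease the grip so it settles.

step_arm([
  [3, 0, 5],
  [3, 0, 9.5],
  [3, 0, 9.5],
  [3, 0, 9.5],
], yaw=[0, 0, 0, 0], gripper=[-1, -1, -1, -1])

```text
clock: 5.58
eef_pos: [513.8, 118.4, 32.9]
tool_rot: [3.141, 0.0, -0.141]
force: [-0.8, -0.4, 0.1]
width: 32.2
```

step_arm([
  [0, 0, 0],
  [0, 0, 0],
  [0, 0, 0],
  [0, 0, 0],
  [0, 0, 0],
  [0, 0, 0],
  [0, 0, 0],
  [0, 0, 0],
], yaw=[0, 0, 0, 0, 0, 0, 0, 0], gripper=[0.1, 0.1, 0.1, 0.1, -1, -1, -1, -1])

```text
clock: 6.25
eef_pos: [514.0, 118.3, 33.8]
tool_rot: [3.142, -0.0, -0.141]
force: [-1.5, 0.2, 4.6]
width: 32.0
```

step_arm([
  [0, 0, 0],
  [0, 0, 0],
], yaw=[0, 0], gripper=[-1, -1])

```text
clock: 6.42
eef_pos: [514.0, 118.3, 33.8]
tool_rot: [-3.142, -0.0, -0.141]
force: [-1.5, -0.1, 6.2]
width: 32.0
```

step_arm([
  [0, 0, -0.7],
  [0, 12, -0.7],
  [0, 24, -0.7],
  [0, 34, -0.7],
  [0, 40, -0.7],
  [0, 42, -0.7],
  [0, 42, -0.7],
  [0, 42, -0.7],
], yaw=[0, 0, 0, 0, 0, 0, 0, 0], gripper=[-1, -1, -1, -1, -1, -1, -1, -1])

```text
clock: 7.08
eef_pos: [508.1, 76.8, 34.0]
tool_rot: [-3.141, -0.0, -0.141]
force: [0.3, -0.2, 0.5]
width: 31.6
```

```bash
python3 - <<'E'
from h import *
s=ctrl.read_state();print(s['eef_pos'],s['force'])
im=cams.get_image('scene')
c=(im['frame'][160:240,300:420,::-1]).copy();cv2.imwrite('pics/s5.png',cv2.resize(c,None,fx=6.5,fy=6.5,interpolation=cv2.INTER_CUBIC))
E
```

```text
[508.05645562  76.82517732  34.04264198] [ 0.32581106 -0.22252737  0.45720716]
```

View pics/s5.png

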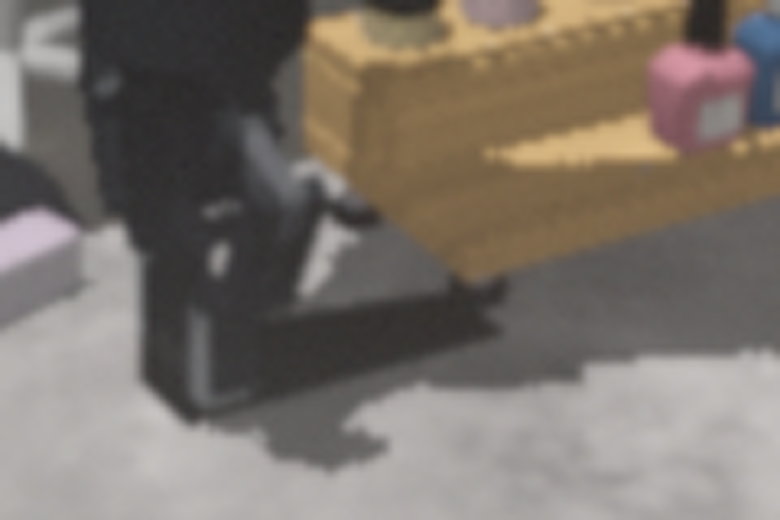

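The thin end is now under the pad (crop (490,300)) with no force yet. I push on in small steps.

step_arm([
  [0, 1, 0],
  [0, 2, 0],
  [0, 3, 0],
  [0, 3, 0],
], yaw=[0, 0, 0, 0], gripper=[-1, -1, -1, -1])

```text
clock: 7.47
eef_pos: [507.4, 73.7, 34.0]
tool_rot: [3.141, 0.0, -0.141]
force: [-0.1, 0.3, 0.6]
width: 31.8
```

step_arm([
  [0, 1, 0],
  [0, 2, 0],
  [0, 3, 0],
  [0, 3, 0],
], yaw=[0, 0, 0, 0], gripper=[-1, -1, -1, -1])

```text
clock: 7.8
eef_pos: [507.0, 70.5, 34.1]
tool_rot: [3.141, 0.0, -0.141]
force: [0.7, 0.0, -1.8]
width: 32.0
```

step_arm([
  [0, 1, 0],
  [0, 2, 0],
  [0, 3, 0],
  [0, 3, 0],
], yaw=[0, 0, 0, 0], gripper=[-1, -1, -1, -1])

```text
clock: 8.13
eef_pos: [506.6, 67.5, 34.0]
tool_rot: [3.141, 0.0, -0.141]
force: [-0.0, 0.1, -1.0]
width: 32.1
```

step_arm([
  [0, 1, 0],
  [0, 2, 0],
  [0, 3, 0],
  [0, 3, 0],
], yaw=[0, 0, 0, 0], gripper=[-1, -1, -1, -1])

```text
clock: 8.47
eef_pos: [506.2, 64.6, 34.0]
tool_rot: [3.141, 0.0, -0.141]
force: [-0.2, -1.0, -0.3]
width: 32.3
```

step_arm([
  [0, 1, 0],
  [0, 2, 0],
  [0, 3, 0],
  [0, 3, 0],
], yaw=[0, 0, 0, 0], gripper=[-1, -1, -1, -1])

```text
clock: 8.8
eef_pos: [505.8, 61.6, 34.0]
tool_rot: [3.141, 0.0, -0.141]
force: [-0.7, -0.4, -1.1]
width: 32.1
```

step_arm([
  [0, 1, 0],
  [0, 2, 0],
  [0, 3, 0],
  [0, 3, 0],
], yaw=[0, 0, 0, 0], gripper=[-1, -1, -1, -1])

```text
clock: 9.13
eef_pos: [505.3, 58.6, 34.0]
tool_rot: [3.141, 0.0, -0.141]
force: [-0.8, -0.2, -0.4]
width: 32.0
```

step_arm([
  [0, 1, 0],
  [0, 2, 0],
  [0, 3, 0],
  [0, 3, 0],
], yaw=[0, 0, 0, 0], gripper=[-1, -1, -1, -1])

```text
clock: 9.47
eef_pos: [505.0, 55.6, 34.1]
tool_rot: [3.141, 0.0, -0.141]
force: [-0.3, -0.2, -0.4]
width: 32.3
```

step_arm([
  [0, 1, 0],
  [0, 2, 0],
  [0, 3, 0],
  [0, 3, 0],
], yaw=[0, 0, 0, 0], gripper=[-1, -1, -1, -1])

```text
clock: 9.8
eef_pos: [504.5, 52.7, 34.0]
tool_rot: [3.141, 0.0, -0.141]
force: [-0.2, -0.2, -0.9]
width: 32.1
```

step_arm([
  [0, 1, 0],
  [0, 2, 0],
  [0, 3, 0],
  [0, 3, 0],
], yaw=[0, 0, 0, 0], gripper=[-1, -1, -1, -1])

```text
clock: 10.13
eef_pos: [504.1, 49.7, 34.0]
tool_rot: [3.141, 0.0, -0.141]
force: [-0.3, -0.6, -0.7]
width: 32.2
```

step_arm([
  [0, 1, 0],
  [0, 2, 0],
  [0, 3, 0],
  [0, 3, 0],
], yaw=[0, 0, 0, 0], gripper=[-1, -1, -1, -1])

```text
clock: 10.47
eef_pos: [503.7, 46.7, 34.0]
tool_rot: [3.141, 0.0, -0.141]
force: [-0.5, -1.0, -0.3]
width: 32.1
```

step_arm([
  [0, 1, 0],
  [0, 2, 0],
  [0, 3, 0],
  [0, 3, 0],
], yaw=[0, 0, 0, 0], gripper=[-1, -1, -1, -1])

```text
clock: 10.8
eef_pos: [503.4, 44.2, 34.1]
tool_rot: [-3.141, -0.0, -0.141]
force: [0.4, 0.7, -2.2]
width: 31.9
```

```bash
python3 - <<'E'
from h import *
im=cams.get_image('scene')
c=(im['frame'][160:240,300:420,::-1]).copy();cv2.imwrite('pics/s6.png',cv2.resize(c,None,fx=6.5,fy=6.5,interpolation=cv2.INTER_CUBIC))
E
```

```text
(no output)
```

View pics/s6.png

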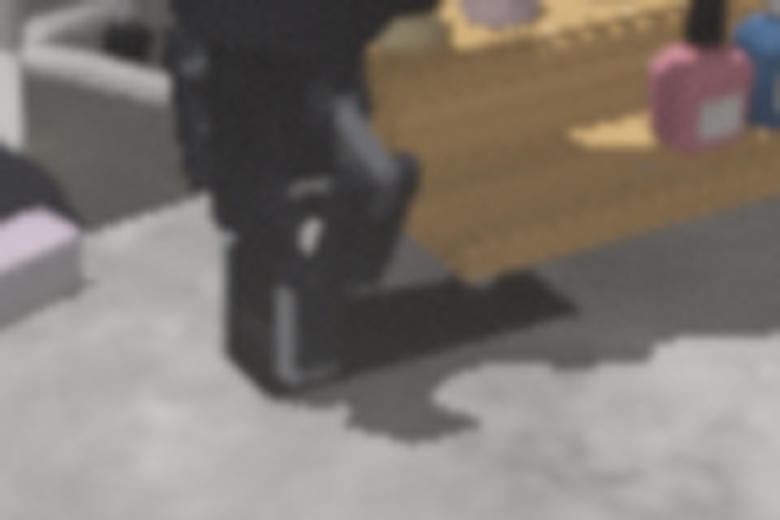

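The wedge is about 45 mm in and stays flat, with the rack's corner unmoved at crop (470,280). The last step fell slightly short, so contact may be starting. I use smaller steps.

step_arm([
  [0, 0.5, 0],
  [0, 1, 0],
  [0, 1, 0],
], yaw=[0, 0, 0], gripper=[-1, -1, -1])

```text
clock: 11.1
eef_pos: [503.4, 43.8, 34.1]
tool_rot: [-3.141, -0.0, -0.141]
force: [1.0, 3.0, -2.3]
width: 32.4
```

step_arm([
  [0, 0.4, 0],
  [0, 0.8, 0],
  [0, 0.8, 0],
], yaw=[0, 0, 0], gripper=[-1, -1, -1])

```text
clock: 11.35
eef_pos: [503.4, 43.2, 34.1]
tool_rot: [-3.14, -0.001, -0.14]
force: [-1.1, 4.7, -2.4]
width: 32.2
```

step_arm([
  [0, 0.3, 0],
  [0, 0.6, 0],
  [0, 0.6, 0],
], yaw=[0, 0, 0], gripper=[-1, -1, -1])

```text
clock: 11.6
eef_pos: [503.3, 42.9, 34.1]
tool_rot: [-3.14, -0.001, -0.14]
force: [0.1, 4.5, -2.2]
width: 32.5
```

step_arm([
  [0, 0.4, 0],
  [0, 0.7, 0],
  [0, 0.7, 0],
], yaw=[0, 0, 0], gripper=[-1, -1, -1])

```text
clock: 11.85
eef_pos: [503.3, 42.6, 34.1]
tool_rot: [-3.139, -0.001, -0.14]
force: [-0.2, 5.9, -2.2]
width: 32.2
```

step_arm([
  [0, 0.3, 0],
  [0, 0.6, 0],
  [0, 0.6, 0],
], yaw=[0, 0, 0], gripper=[-1, -1, -1])

```text
clock: 12.1
eef_pos: [503.2, 42.3, 34.1]
tool_rot: [-3.139, -0.001, -0.14]
force: [-0.0, 7.2, -2.3]
width: 32.4
```

7.2 N is reached, inside the 6–8 N window. I release and look.

step_arm([
  [0, 0, 0],
  [0, 0, 0],
  [0, 0, 0],
  [0, 0, 0],
  [0, 0, 0],
  [0, 0, 0],
], yaw=[0, 0, 0, 0, 0, 0], gripper=[0.3, 0.3, 0.3, 0.3, 0.3, 0.3])

```text
clock: 12.6
eef_pos: [502.7, 39.9, 34.1]
tool_rot: [3.141, 0.0, -0.142]
force: [-0.4, -0.8, 0.5]
width: 55.3
```

```bash
python3 - <<'E'
from h import *
im=cams.get_image('scene')
c=(im['frame'][160:240,300:420,::-1]).copy();cv2.imwrite('pics/s7.png',cv2.resize(c,None,fx=6.5,fy=6.5,interpolation=cv2.INTER_CUBIC))
im=cams.get_image('wrist');cv2.imwrite('pics/w7.png',im['frame'][:,:,::-1])
E
```

```text
(no output)
```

View pics/s7.png

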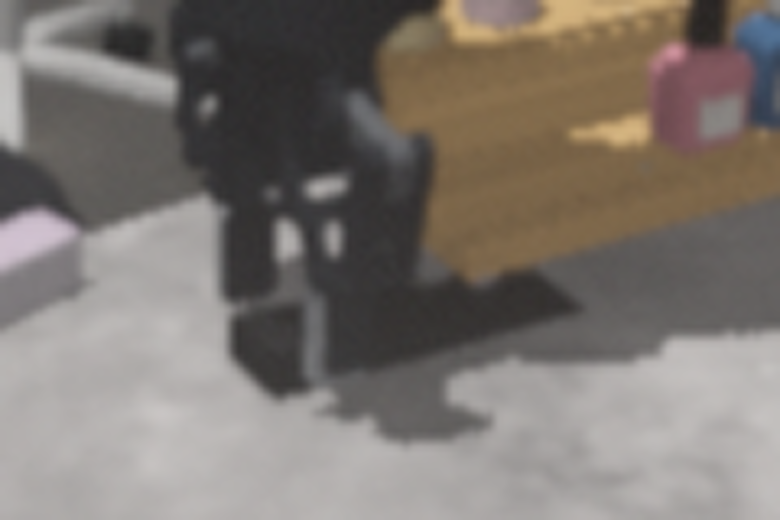

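View pics/w7.png

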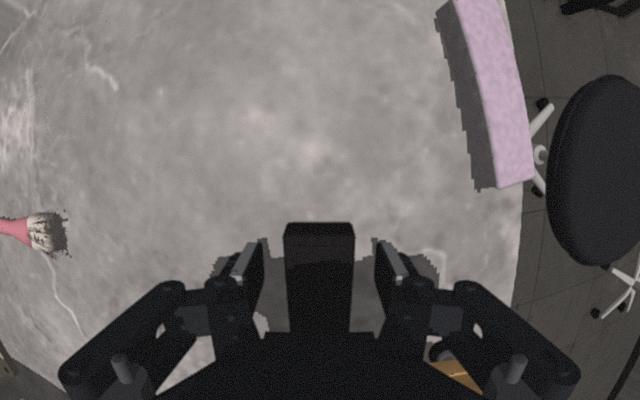

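The wedge stayed put on release: the heel corner is still at about crop (280,395) and the rack corner at (475,280). The gripper had been carrying about 2 N of it. So I will check the jam by pushing the heel with closed fingers.

step_arm([
  [0, 0, -25],
  [0, 0, -50],
  [0, -20, -50],
  [0, -40, -50],
  [0, -40, -50],
  [0, -40, -50],
  [0, -40, -50],
  [0, -40, -50],
], yaw=[0, 0, 0, 0, 0, 0, 0, 0], gripper=[0.3, 0.3, 0.3, -1, -1, -1, -1, -1])

```text
clock: 13.37
eef_pos: [508.0, 78.8, 83.8]
tool_rot: [3.14, 0.001, -0.142]
force: [0.4, -0.9, -0.5]
width: 0.3
```

step_arm([
  [0, 0, 25],
  [0, 0, 51],
  [0, 0, 51],
  [0, 0, 51],
], yaw=[0, 0, 0, 0], gripper=[-1, -1, -1, -1])

```text
clock: 13.7
eef_pos: [507.1, 79.1, 32.2]
tool_rot: [3.14, 0.003, -0.142]
force: [0.2, -0.6, -0.0]
width: -0.1
```

```bash
python3 - <<'E'
from h import *
s=ctrl.read_state();print(s['eef_pos'],s['force'],s['width'])
im=cams.get_image('wrist');cv2.imwrite('pics/w8.png',im['frame'][:,:,::-1])
E
```

```text
[507.13333037  79.07259308  32.1620089 ] [ 0.2046607  -0.62898396 -0.02726676] -0.07934663341071638
```

View pics/w8.png

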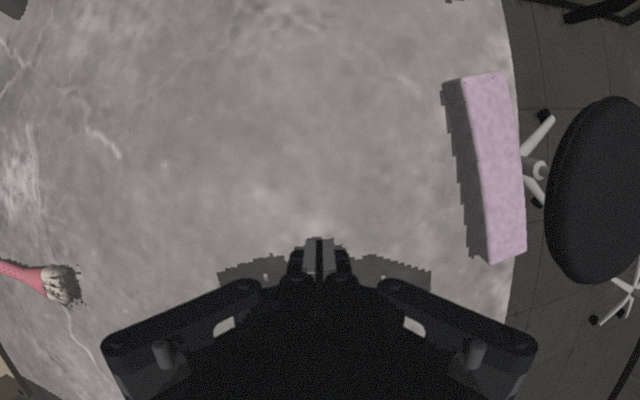

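The fingers are shut behind the heel at image (320,260). I advance until they touch.

step_arm([
  [0, 2, 0],
  [0, 4, 0],
  [0, 6, 0],
  [0, 6, 0],
], yaw=[0, 0, 0, 0], gripper=[-1, -1, -1, -1])

```text
clock: 14.08
eef_pos: [508.0, 73.2, 33.9]
tool_rot: [3.141, -0.001, -0.142]
force: [-0.6, 0.5, -0.5]
width: -0.1
```

step_arm([
  [0, 1, 0],
  [0, 2, 0],
  [0, 2, 0],
], yaw=[0, 0, 0], gripper=[-1, -1, -1])

```text
clock: 14.33
eef_pos: [507.3, 71.8, 33.2]
tool_rot: [3.141, -0.0, -0.141]
force: [0.8, 0.1, 0.2]
width: 0.3
```

step_arm([
  [0, 1, 0],
  [0, 2, 0],
  [0, 2, 0],
], yaw=[0, 0, 0], gripper=[-1, -1, -1])

```text
clock: 14.58
eef_pos: [506.9, 69.8, 33.0]
tool_rot: [3.141, 0.0, -0.141]
force: [-0.2, -0.0, 0.0]
width: 0.0
```

step_arm([
  [0, 1, 0],
  [0, 2, 0],
  [0, 2, 0],
], yaw=[0, 0, 0], gripper=[-1, -1, -1])

```text
clock: 14.83
eef_pos: [506.6, 67.8, 33.0]
tool_rot: [3.141, 0.0, -0.141]
force: [0.1, 0.3, 0.2]
width: 0.1
```

step_arm([
  [0, 1, 0],
  [0, 2, 0],
  [0, 2, 0],
], yaw=[0, 0, 0], gripper=[-1, -1, -1])

```text
clock: 15.08
eef_pos: [506.7, 66.9, 33.1]
tool_rot: [-3.14, -0.001, -0.141]
force: [0.4, 2.2, -1.3]
width: 0.2
```

step_arm([
  [0, 0.5, 0],
  [0, 1, 0],
  [0, 1, 0],
], yaw=[0, 0, 0], gripper=[-1, -1, -1])

```text
clock: 15.33
eef_pos: [506.8, 66.6, 33.2]
tool_rot: [-3.139, -0.001, -0.14]
force: [1.2, 4.2, -1.1]
width: -0.1
```

step_arm([
  [0, 0.5, 0],
  [0, 1, 0],
  [0, 1, 0],
], yaw=[0, 0, 0], gripper=[-1, -1, -1])

```text
clock: 15.58
eef_pos: [506.9, 66.2, 33.2]
tool_rot: [-3.138, -0.002, -0.14]
force: [0.5, 6.6, -1.4]
width: -0.2
```

step_arm([
  [0, 0.2, 0],
  [0, 0.4, 0],
  [0, 0.4, 0],
], yaw=[0, 0, 0], gripper=[-1, -1, -1])

```text
clock: 15.83
eef_pos: [507.0, 66.2, 33.2]
tool_rot: [-3.138, -0.002, -0.139]
force: [0.4, 6.5, -2.0]
width: -0.3
```

The jam holds at about 7 N. I back off, rise and move towards the bottle.

step_arm([
  [0, -8, 0],
  [0, -16, 0],
  [0, -20, -40],
  [0, -40, -80],
  [0, -80, -110],
  [0, -110, -120],
  [0, -110, -120],
  [0, -110, -120],
], yaw=[0, 0, 0, 0, 0, 0, 0, 0], gripper=[-1, -1, -1, -1, 0, 0, 0, 0])

```text
clock: 16.5
eef_pos: [522.0, 175.8, 154.5]
tool_rot: [-3.14, -0.003, -0.137]
force: [-0.4, -1.1, -1.6]
width: 42.7
```

```bash
cat >>h.py <<'E'
def wpix(im,P):
    K=im['intrinsics'];T=im['cam_to_world'];q=(np.atleast_2d(P)-T[:3,3])@T[:3,:3]
    rr=np.hypot(q[:,0],q[:,1]);th=np.arctan2(rr,q[:,2]);return np.c_[q[:,0]/rr*th*K[0,0]+K[0,2],q[:,1]/rr*th*K[1,1]+K[1,2]]
def wpix2w(im,u,v,h):
    K=im['intrinsics'];T=im['cam_to_world'];a=np.array([(u-K[0,2])/K[0,0],(v-K[1,2])/K[1,1]]);th=np.hypot(*a)
    r=T[:3,:3]@np.r_[a/th*np.sin(th),np.cos(th)];return T[:3,3]+r*(h-T[2,3])/r[2]
E
python3 - <<'E'
from h import *
s=ctrl.read_state();print(s['eef_pos'],s['tool_rot'],s['force'],s['width'])
im=cams.get_image('wrist');cv2.imwrite('pics/w9.png',im['frame'][:,:,::-1])
im=cams.get_image('scene');cv2.imwrite('pics/s9.png',cv2.resize(im['frame'][130:270,220:460,::-1],None,fx=3.3,fy=3.3,interpolation=cv2.INTER_CUBIC))
r=cams.regions_of('scene','wedge')[0];P,_=cloud(im,r['pixels'])
yaw=-.141;R=np.array([[np.cos(yaw),-np.sin(yaw)],[np.sin(yaw),np.cos(yaw)]]);q=(P[:,:2]-[518.3,-134.8])@R
for y in range(40,200,10):
    k=abs(q[:,1]-y)<5
    if k.sum()>5: print(y,k.sum(),np.percentile(q[k,0],[2,98]).round(1),np.percentile(P[k,2],[5,50,95]).round(1))
E
```

```text
[522.0159597  175.81067505 154.54032325] [-3.13957545e+00 -2.52991459e-03 -1.36842107e-01] [-0.39474642 -1.05695093 -1.56374811] 42.67111633297453
60 23 [-55.7 -24.5] [2.5 3.8 5.1]
70 28 [-56.3 -29.1] [2.4 5.  6.6]
80 17 [-57.4 -41.8] [3.4 5.9 7.2]
90 16 [-56.8 -47.3] [2.1 7.2 8.3]
100 29 [-58.  -23.7] [4.6 8.2 9.8]
110 38 [-57.5 -27.3] [ 4.   9.8 11.6]
120 45 [-57.1 -21. ] [ 2.6 11.1 12.6]
130 43 [-57.1 -25.8] [ 2.5 12.2 14.1]
140 45 [-57.3 -24.9] [ 2.7 13.9 15.1]
150 47 [-57.1 -27.1] [ 3.1 15.1 16.7]
160 51 [-57.7 -23.9] [ 3.1 16.4 17.9]
170 57 [-57.5 -25.2] [ 3.4 17.4 19.2]
180 93 [-57.1 -24.2] [ 2.  14.8 20.2]
190 14 [-52.9 -25. ] [ 5.   7.9 17.7]
```

View pics/w9.png

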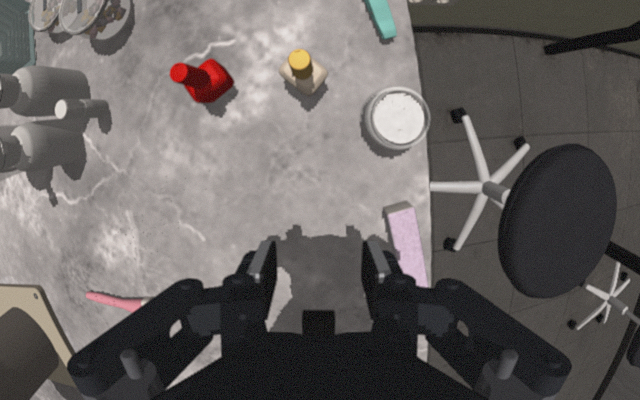

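View pics/s9.png

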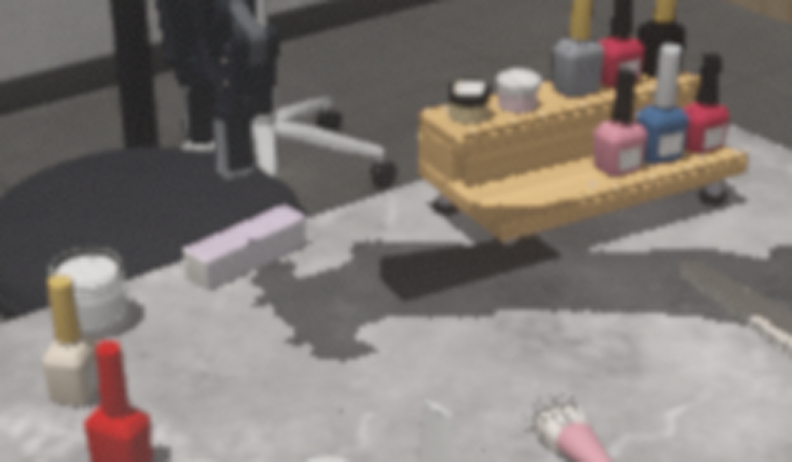

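The wedge is flat, with its axis at rack x ≈ -41. The pale bottle's cap is at wrist (300,60). I move over it and look from close.

```bash
python3 - <<'E'
from h import *
im=cams.get_image('wrist')
print(wpix2w(im,300,58,82),wpix2w(im,307,95,0))
r=cams.regions_of('wrist','polish_bottle');print([(round(x['conf'],2),x['pixel']) for x in r])
cv2.imwrite('pics/w10.png',cv2.resize(im['frame'][30:130,250:360,::-1],None,fx=5.5,fy=5.5,interpolation=cv2.INTER_CUBIC))
t=cams.get_image('top');
for x in cams.regions_of('top','polish_bottle'):
    P,_=cloud(t,x['pixels']);Q=P[P[:,2]>74];print(x['pixel'],np.median(Q,0) if len(Q) else '')
    Q=P[(P[:,2]>28)&(P[:,2]<42)];print(cv2.minAreaRect(Q[:,:2].astype(np.float32)),len(Q))
delta((521,282,140),0.6)
E
```

```text
[526.94991311 275.99266526  82.        ] [525.58041214 259.5207557    0.        ]
[(0.96, [300.4, 63.9])]
[243.0, 232.0] [443.73054268 290.2991137   82.0456836 ]
((443.77642822265625, 290.76141357421875), (32.279396057128906, 24.939146041870117), 24.511940002441406) 122
[250.2, 194.6] [521.66327933 282.00002482  81.45168971]
((522.3374633789062, 283.7179870605469), (25.9979248046875, 31.33735466003418), 43.83309555053711) 124
pos [521.3 171.3 152.3] rot [ 3.14e+00  1.00e-03 -1.43e-01] -> linear [ -16.  -109.5   12.2] yaw -0.743
```

View pics/w10.png

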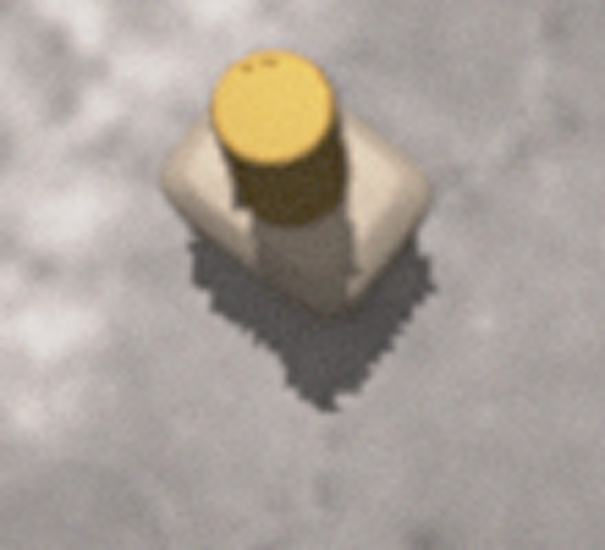

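```bash
python3 -c "
from h import *
print(ctrl.read_state()['qpos'].round(2))
delta((522,282.5,150),0.765)"
```

```text
[-0.14  0.65 -0.34  1.89  0.34  0.66 -0.83]
pos [521.3 171.3 152.3] rot [ 3.14e+00  1.00e-03 -1.43e-01] -> linear [ -15.1 -110.1    2.2] yaw -0.908
```

step_arm([
  [-15, -110, 2],
  [-15, -110, 2],
  [-15, -110, 2],
  [-15, -110, 2],
  [-15, -110, 2],
  [-15, -110, 2],
  [-15, -110, 2],
  [-15, -110, 2],
], yaw=[-0.908, -0.908, -0.908, -0.908, -0.908, -0.908, -0.908, -0.908], gripper=[0, 0, 0, 0, 0, 0, 0, 0])

```text
clock: 17.52
eef_pos: [522.2, 282.7, 150.4]
tool_rot: [-3.141, 0.001, 0.771]
force: [-1.4, 0.1, 0.2]
width: 42.4
```

step_arm([
  [0, 0, 0],
  [0, 0, 0],
  [0, 0, 0],
], yaw=[0, 0, 0], gripper=[0, 0, 0])

```text
clock: 17.77
eef_pos: [522.2, 283.2, 150.8]
tool_rot: [3.142, 0.001, 0.765]
force: [-0.1, -0.8, -0.5]
width: 42.6
```

```bash
python3 - <<'E'
from h import *
s=ctrl.read_state();print(s['eef_pos'],s['tool_rot'],s['qpos'].round(2))
im=cams.get_image('wrist');cv2.imwrite('pics/w11.png',im['frame'][:,:,::-1])
print(wpix(im,[[522,282.5,82],[522,282.5,0]]),wpix(im,[s['eef_pos'],s['eef_pos']-[0,0,25],s['eef_pos']-[0,0,68]]))
E
```

```text
[522.23282532 283.23856832 150.83166901] [3.14152169e+00 5.06039565e-04 7.65134587e-01] [-0.19  0.74 -0.58  1.76  0.55  0.8  -0.27]
[[315.82230413 224.23319711]
 [316.68870304 193.97883666]] [[315.93226128 275.75189442]
 [316.36288647 252.02265372]
 [316.87698185 224.11238573]]
```

View pics/w11.png

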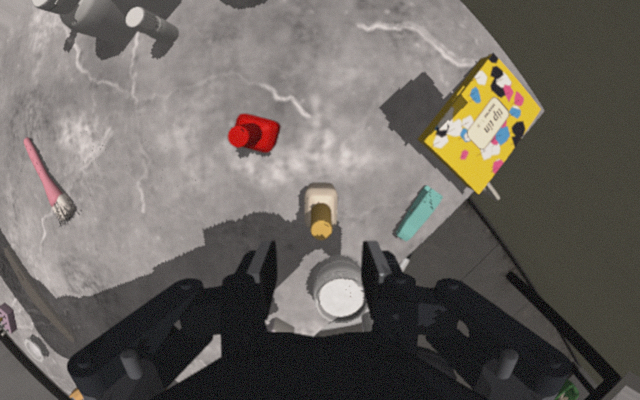

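The cap is centred between the fingers in x (wrist (320,229)) and sits about 2 mm further along tool +y. The bottle body is square to the jaws. I descend and grip.

step_arm([
  [0, 2, 35],
  [0, 2, 65],
  [0, 2, 77],
  [0, 2, 77],
  [0, 2, 77],
  [0, 2, 77],
  [0, 2, 77],
  [0, 2, 77],
], yaw=[0, 0, 0, 0, 0, 0, 0, 0], gripper=[0, 0, 0, 0, 0, -1, -1, -1])

```text
clock: 18.48
eef_pos: [524.5, 283.0, 75.8]
tool_rot: [3.141, -0.003, 0.767]
force: [1.0, 0.4, -0.5]
width: 10.6
```

step_arm([
  [0, 0, 0],
  [0, 0, 0],
  [0, 0, 0],
  [0, 0, 0],
], yaw=[0, 0, 0, 0], gripper=[-1, -1, -1, -1])

```text
clock: 18.82
eef_pos: [524.6, 283.0, 75.8]
tool_rot: [3.141, -0.003, 0.767]
force: [-0.1, -0.2, 6.7]
width: 10.5
```

```bash
python3 - <<'E'
from h import *
s=ctrl.read_state();print(s['eef_pos'],s['tool_rot'],s['qpos'].round(2))
im=cams.get_image('wrist');cv2.imwrite('pics/w12.png',im['frame'][:,:,::-1])
E
```

```text
[524.57404181 283.04329117  75.81017513] [ 3.14079831e+00 -3.04792484e-03  7.66823099e-01] [-0.23  0.84 -0.51  1.8   0.63  0.66 -0.34]
```

View pics/w12.png

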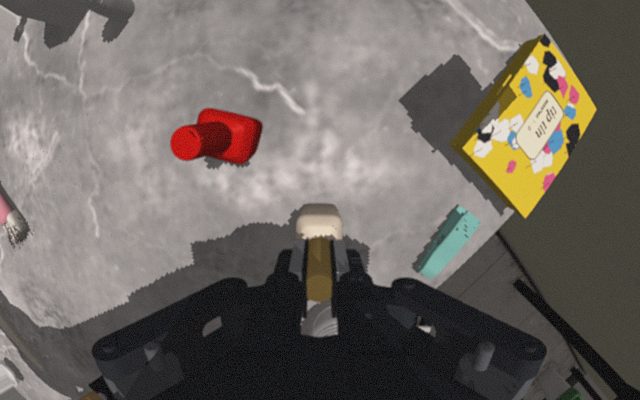

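step_arm([
  [0, 0, -40],
  [0, 0, -80],
  [0, 0, -100],
  [0, 0, -100],
  [0, 0, -100],
], yaw=[0, 0, 0, 0, 0], gripper=[-1, -1, -1, -1, -1])

```text
clock: 19.28
eef_pos: [524.3, 282.5, 175.7]
tool_rot: [3.14, -0.003, 0.767]
force: [-0.2, -0.1, -1.7]
width: 10.5
```

```bash
python3 - <<'E'
from h import *
delta((501.4,-61.7,176),1.43)
im=cams.get_image('top');cv2.imwrite('pics/t13.png',cv2.resize(im['frame'][130:270,260:500,::-1],None,fx=3.3,fy=3.3,interpolation=cv2.INTER_CUBIC))
r=cams.regions_of('top','rack');print([(x['conf'],x['pixel']) for x in r])
P,uv=cloud(im,r[0]['pixels'])
yaw=-.14;c_,s_=np.cos(yaw),np.sin(yaw);C=np.array([517,-134.6]);q=(P[:,:2]-C)@np.array([[c_,-s_],[s_,c_]]);fr=(P[:,2]>33)&(P[:,2]<52)
print('front',[round(float(np.percentile(q[fr&(abs(q[:,1]-y)<10),0],2)),1) for y in range(-90,101,20)],'left',[round(float(np.percentile(q[(P[:,2]>33)&(P[:,2]<90)&(abs(q[:,0]-x)<6),1],98)),1) for x in range(-50,51,10)])
E
```

```text
pos [524.3 282.5 175.7] rot [ 3.14e+00 -3.00e-03  7.67e-01] -> linear [-255.2  232.    -0.8] yaw -0.663
[(0.84, [456.9, 178.0])]Traceback (most recent call last):
  File "<stdin>", line 7, in <module>
    return _quantile_unchecked(
        a, q, axis, out, overwrite_input, method, keepdims, weights)
    return _ureduce(a,
                    func=_quantile_ureduce_func,
    ...<5 lines>...
                    overwrite_input=overwrite_input,
                    method=method)
    r = func(a, **kwargs)
    result = _quantile(arr,
                       quantiles=q,
    ...<2 lines>...
                       out=out,
                       weights=wgt)
    slices_having_nans = np.isnan(arr[-1, ...])
                                  ~~~^^^^^^^^^
IndexError: index -1 is out of bounds for axis 0 with size 0
```

View pics/t13.png

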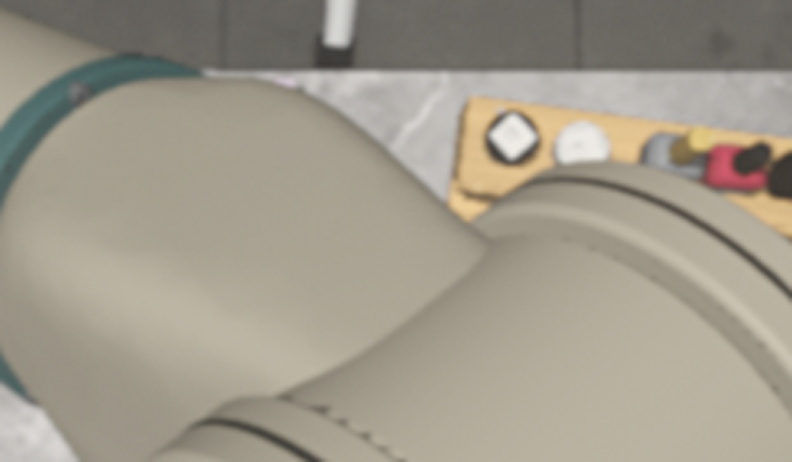

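step_arm([
  [-255, 232, -10],
  [-255, 232, -10],
  [-255, 232, -10],
  [-255, 232, -10],
  [-255, 232, -10],
  [-255, 232, -10],
  [-255, 232, -10],
  [-255, 232, -10],
], yaw=[-0.663, -0.663, -0.663, -0.663, -0.663, -0.663, -0.663, -0.663], gripper=[-1, -1, -1, -1, -1, -1, -1, -1])

```text
clock: 20.05
eef_pos: [500.2, -52.3, 182.3]
tool_rot: [-3.138, -0.0, 1.43]
force: [0.3, -0.8, -1.0]
width: 10.5
```

step_arm([
  [0, 0, 0],
  [0, 0, 0],
  [0, 0, 0],
], yaw=[0, 0, 0], gripper=[-1, -1, -1])

```text
clock: 20.3
eef_pos: [501.1, -50.1, 182.8]
tool_rot: [-3.14, -0.001, 1.429]
force: [-0.8, -0.3, -1.6]
width: 10.2
```

```bash
python3 - <<'E'
from h import *
delta((501.4,-61.7,176),1.43)
im=cams.get_image('wrist');cv2.imwrite('pics/w14.png',im['frame'][:,:,::-1])
im=cams.get_image('scene');cv2.imwrite('pics/s14.png',cv2.resize(im['frame'][100:240,270:510,::-1],None,fx=3.3,fy=3.3,interpolation=cv2.INTER_CUBIC))
E
```

```text
pos [501.1 -50.1 182.8] rot [-3.140e+00 -1.000e-03  1.429e+00] -> linear [-11.5   1.9   6.8] yaw -0.001
```

View pics/w14.png

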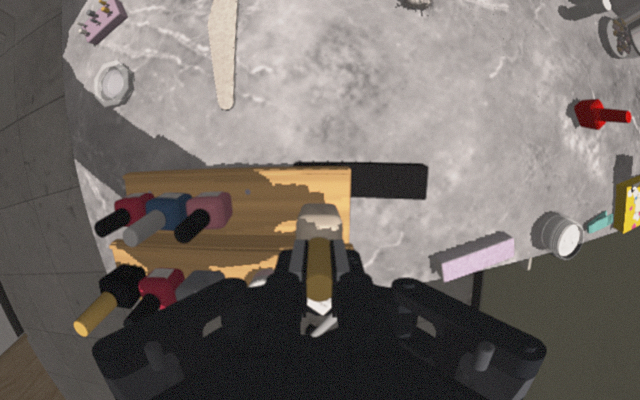

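View pics/s14.png

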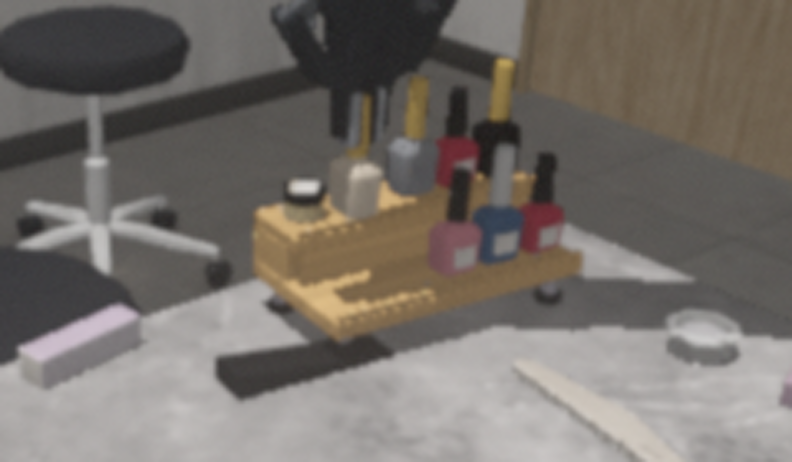

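The bottle hangs upright over the bay. I check its position in the rack frame from the scene depth.

```bash
python3 - <<'E'
from h import *
im=cams.get_image('scene');s=ctrl.read_state();print(s['eef_pos'])
# pale bottle approx pixel
u0,v0=270+360/3.3,100+188/3.3
f=cv2.cvtColor(im['frame'],cv2.COLOR_RGB2HSV)
yaw=-.141;R=np.array([[np.cos(yaw),-np.sin(yaw)],[np.sin(yaw),np.cos(yaw)]])
m=np.zeros(f.shape[:2],bool);m[int(v0)-10:int(v0)+9,int(u0)-9:int(u0)+8]=1
P,_=cloud(im,m);q=np.c_[(P[:,:2]-[518.3,-134.8])@R,P[:,2]]
k=(q[:,0]<0)&(q[:,2]>60)&(abs(q[:,1]-81)<25);print(k.sum(),np.percentile(q[k],[3,50,97],axis=0).round(1).tolist())
print('tcp rack',(s['eef_pos'][:2]-[518.3,-134.8])@R)
# rack front edge & left end now from scene (board top)
r=cams.regions_of('scene','rack')[0];P,_=cloud(im,r['pixels']);q=np.c_[(P[:,:2]-[518.3,-134.8])@R,P[:,2]]
k=(q[:,2]>28)&(q[:,2]<48)
print('front',[round(float(np.percentile(q[k&(abs(q[:,1]-y)<8),0],3)),1) for y in(-80,-40,0,20,40,60,80,100)],'left',[round(float(np.percentile(q[k&(abs(q[:,0]-x)<6),1],98)),1) for x in(-50,-40,-30,-20)])
k=(q[:,2]>36)&(q[:,2]<48)&(q[:,0]>-50)&(q[:,0]<-5)&(q[:,1]>20)&(q[:,1]<100);print('board z',np.percentile(q[k,2],[10,50,90]))
delta((501.4,-61.7,118),1.43)
E
```

```text
[501.64389121 -48.29479485 183.45882922]
267 [[-45.5, 72.7, 112.5], [-39.5, 89.5, 133.2], [-18.7, 95.5, 149.9]]
tcp rack [-28.64767142  83.30598659]
front [-56.2, -55.8, -56.0, -55.6, -55.6, -55.6, -55.9, -56.0] left [106.8, 107.4, 107.4, 107.8]
board z [39.05823089 40.08723469 41.16570744]
pos [501.7 -48.3 183.6] rot [-3.141e+00 -1.000e-03  1.433e+00] -> linear [-13.3   1.5  65.6] yaw 0.003
```

Bottle at about (-29, 84) in the rack frame. I shift to y 70 and go down to just above the board.

step_arm([
  [-13, 3, 0],
  [-13, 3, 0],
  [-13, 3, 25],
  [-13, 3, 45],
  [-13, 3, 58],
  [-13, 3, 63],
  [-13, 3, 63],
  [-13, 3, 63],
], yaw=[0, 0, 0, 0, 0, 0, 0, 0], gripper=[-1, -1, -1, -1, -1, -1, -1, -1])

```text
clock: 21.17
eef_pos: [503.2, -62.6, 121.1]
tool_rot: [3.141, -0.0, 1.431]
force: [-0.5, -0.6, 0.4]
width: 10.4
```

```bash
python3 - <<'E'
from h import *
delta((501.4,-61.7,116),1.43);print(ctrl.read_state()['force'])
im=cams.get_image('scene');cv2.imwrite('pics/s15.png',cv2.resize(im['frame'][110:230,300:440,::-1],None,fx=5,fy=5,interpolation=cv2.INTER_CUBIC))
E
```

```text
pos [503.2 -62.6 121.1] rot [ 3.141 -0.     1.431] -> linear [ 0.6 -1.9  5.1] yaw 0.001
[-0.50673778 -0.63803695  0.37831391]
```

View pics/s15.png

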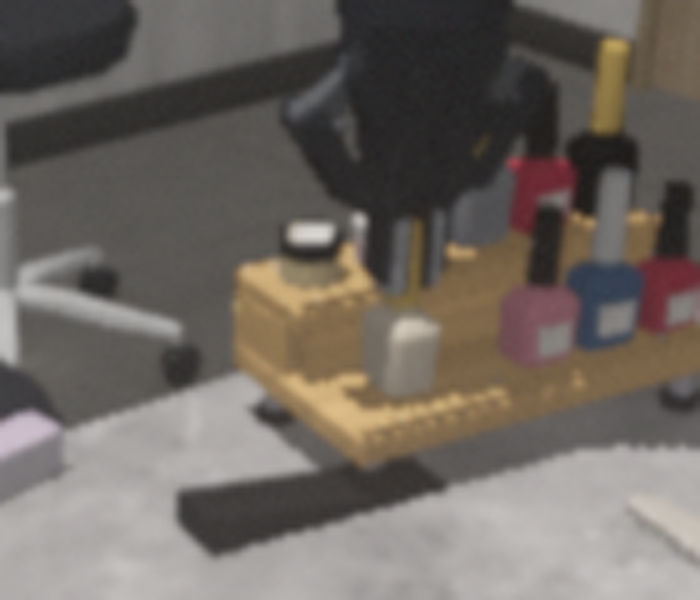

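The bottle is inside the bay, clear of the lip and the riser (crop (405,350)). I lower it gently.

step_arm([
  [0, -1, 1],
  [0, -1, 2],
  [0, -1, 3],
  [0, -1, 3],
], yaw=[0, 0, 0, 0], gripper=[-1, -1, -1, -1])

```text
clock: 21.55
eef_pos: [501.9, -63.5, 117.9]
tool_rot: [3.141, 0.0, 1.43]
force: [-0.5, -0.6, -0.2]
width: 10.4
```

step_arm([
  [0, 0, 0.7],
  [0, 0, 1.5],
  [0, 0, 1.5],
], yaw=[0, 0, 0], gripper=[-1, -1, -1])

```text
clock: 21.8
eef_pos: [501.8, -63.4, 116.1]
tool_rot: [-3.141, 0.0, 1.43]
force: [0.2, -0.2, -0.5]
width: 10.4
```

step_arm([
  [0, 0, 0.4],
  [0, 0, 0.8],
  [0, 0, 0.8],
], yaw=[0, 0, 0], gripper=[-1, -1, -1])

```text
clock: 22.05
eef_pos: [501.9, -63.3, 115.8]
tool_rot: [3.141, 0.0, 1.43]
force: [-1.1, 0.4, 3.6]
width: 10.3
```

It touches the board (3.6 N). I open partway and rise.

step_arm([
  [0, 0, 0],
  [0, 0, 0],
  [0, 0, 0],
  [0, 0, 0],
  [0, 0, -30],
  [0, 0, -70],
  [0, 0, -110],
  [0, 0, -110],
], yaw=[0, 0, 0, 0, 0, 0, 0, 0], gripper=[-0.25, -0.25, -0.25, -0.25, -0.25, -0.25, -0.25, -0.25])

```text
clock: 22.72
eef_pos: [505.8, -62.0, 231.6]
tool_rot: [3.131, -0.002, 1.43]
force: [0.7, -0.4, -0.3]
width: 32.4
```

step_arm([
  [-30, -40, -30],
  [-30, -80, -30],
  [-30, -80, -30],
  [-30, -80, -30],
], yaw=[0, 0, 0, 0], gripper=[-0.25, -0.25, -0.25, -0.25])

```text
clock: 23.05
eef_pos: [415.1, -82.6, 255.5]
tool_rot: [-3.139, 0.003, 1.429]
force: [0.0, 0.1, 0.1]
width: 32.4
```

```bash
python3 - <<'E'
from h import *
s=ctrl.read_state();print(s['clock'],s['eef_pos'],s['force'])
im=cams.get_image('scene');cv2.imwrite('pics/s16.png',cv2.resize(im['frame'][110:230,300:440,::-1],None,fx=5,fy=5,interpolation=cv2.INTER_CUBIC))
yaw=-.141;R=np.array([[np.cos(yaw),-np.sin(yaw)],[np.sin(yaw),np.cos(yaw)]])
r=cams.regions_of('scene','wedge')[0];P,_=cloud(im,r['pixels']);q=(P[:,:2]-[518.3,-134.8])@R
for y in(60,80,120,150,170): 
    k=abs(q[:,1]-y)<8;print(y,np.percentile(q[k,0],[2,98]).round(1),np.percentile(P[k,2],[50,95]).round(1)) if k.sum()>5 else 0
w=cams.get_image('wrist');cv2.imwrite('pics/w16.png',w['frame'][:,:,::-1])
r=cams.regions_of('scene','rack')[0];P,_=cloud(im,r['pixels']);q=np.c_[(P[:,:2]-[518.3,-134.8])@R,P[:,2]]
k=(q[:,2]>28)&(q[:,2]<48)
print('front',[round(float(np.percentile(q[k&(abs(q[:,1]-y)<8),0],3)),1) for y in(-80,-40,0,20,40,60,80,100)],'left',[round(float(np.percentile(q[k&(abs(q[:,0]-x)<6),1],98)),1) for x in(-50,-40,-30,-20)])
E
```

```text
23.05 [415.1449649  -82.61559697 255.53050058] [0.019793   0.13912127 0.1150736 ]
60 [-56.3 -24.9] [4.6 5.7]
80 [-56.8 -40.3] [6.4 8. ]
120 [-57.1 -27.2] [11.2 12.9]
150 [-57.3 -26.1] [14.7 17.2]
170 [-57.6 -29.6] [16.7 19.6]
front [-55.9, -55.3, -56.2, -55.9, -56.5, -56.2, -56.0, -55.6] left [106.2, 107.3, 107.9, 107.8]
```

View pics/s16.png

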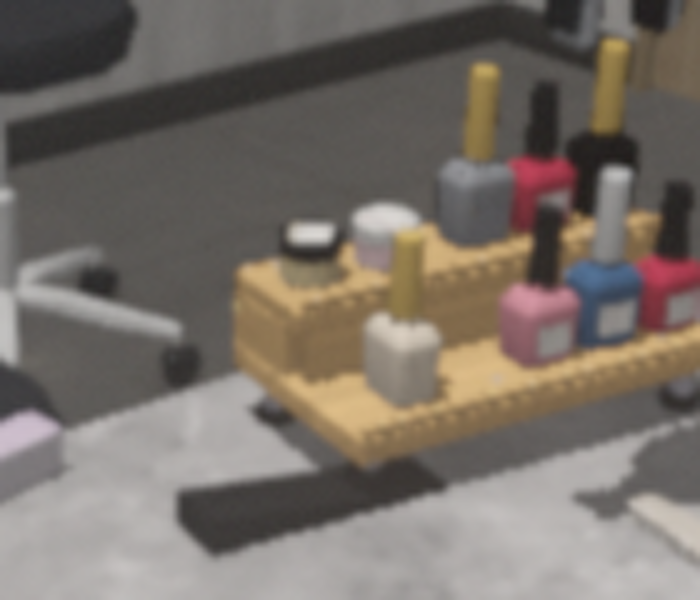

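View pics/w16.png

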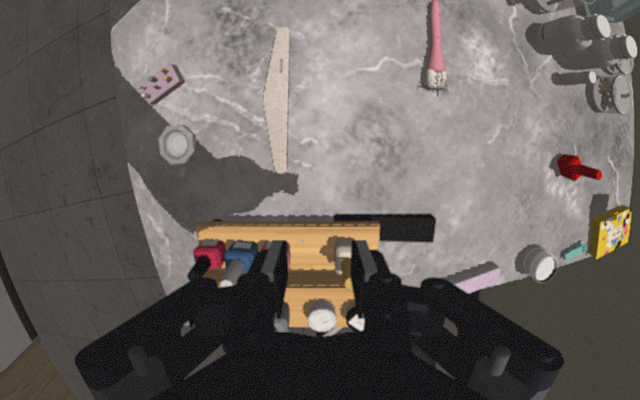

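The bottle stands upright in the bay (crop (405,350)). The wedge is in place and the rack has not moved. I let the arm settle, then hand in.

step_arm([
  [0, 0, 0],
  [0, 0, 0],
  [0, 0, 0],
  [0, 0, 0],
], yaw=[0, 0, 0, 0], gripper=[-0.25, -0.25, -0.25, -0.25])

```text
clock: 23.58
eef_pos: [418.8, -81.6, 255.2]
tool_rot: [-3.141, -0.001, 1.43]
force: [-0.2, -0.4, -0.5]
width: 31.9
```

```bash
python3 - <<'E'
from h import *
s=ctrl.read_state();print(s['clock'],abs(s['qd']).max());print(ctrl.finish_job())
E
```

```text
23.5833 0.006053083834359709
the job is handed in; nothing more can be done
None
```

I pushed the wedge under the short foot from the rack's left end until the wrist read 7.2 N, then let go. A second push on its heel with closed fingers held at about 6.5 N. I then stood the pale gold-capped bottle in the empty bay and handed the job in at 23.6 s of the 61 s allowed.

**What the last checks showed:**
- **Wedge:** it lies flat with its axis about 1 mm off the foot's centre line. The force between wedge and rack after release can't be measured directly, so I rely on the heel push for that.
- **Rack:** its front and left edges were within about 1 mm of where they were just before the placing. An earlier check from the overhead camera failed because the arm blocked the view. So against the start I only have the rack corner in the pictures, which looked unmoved. I did not measure the rack's tilt.
- **Bottle:** it looked upright and free of the gripper in the last picture, at about (-28, 68) mm in the rack's frame, judged from where I released it.
- **Other things:** I only moved the wedge and the bottle. The arm was clear and at rest at hand-in.

One measurement disagreed. The wrist camera put the bottle about 8 mm from where the overhead camera did, so I used the overhead position and lined up the grasp by eye.

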